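# Light an electrical enclosure and hold its lid at 60 degrees

### The arm

A 7-joint arm with a two-finger parallel gripper is mounted at the origin on the work surface. World frame = base frame: x ahead of the robot, y to its left, z up, the work surface at z = 0. Lengths are in m, angles in rad, forces in N, time in s.
With the tool pointing down it reaches from about 0.4 to 0.85 m from the base axis. Payload 10.4 kg.
Tool frame: the origin (TCP) lies between the finger pads; the fingertips stand manip.finger_overhang ahead of it and the grasp point (between the pads) lies 11 mm behind it (manip.finger_overhang is the distance from the TCP to the fingertips, in m); x points along the fingers, z is the direction in which the jaws open and shut, and the axes are right-handed (so a half turn about x gives the same grasp; the last joint's range is limited). The gripper opens to 85 mm and grips with 20 to 120 N. Pads are 22 mm wide; open, the fingers measure 114 mm over their backs; the gripper's body (76 mm by 85 mm) begins 54 mm behind the grasp point. The pads swing forward as they close: fully open they stand 13 mm farther back than shut.
Start: joints at [-1.275, 0.332, -0.065, 1.46, 0.022, 1.35, -0.088], TCP at [0.196, 0.594, 0.239] pointing down, gripper open.
Joint ranges: [-2.6, 2.6], [-0.5, 2.12], [-1.47, 1.34], [0.16, 2.42], [-1.27, 4.41], [0.06, 2.06], [-2.6, 2.6]. Speed limits (rad/s): [2.22, 2.22, 2.79, 2.79, 3.14, 3.14, 3.14].

### API

Orientations are given as a unit quaternion [x, y, z, w].
In Python, from workcell import get_obs, camera, workorder, manip gives the robot as it stands. The module is installed in compiled form; this text tells all that it offers.
- The arm moves only by the tool play_rows, never from a script. Its argument "increments" is text: rows parted by semicolons, each of 4 numbers parted by spaces: the shift along the tool's x, y, z in m, then the turn about the tool's x in rad. A call has 1 to 20 rows; each row shifts and turns the pose as measured when the row begins, along the tool's axes as they then stand; what a row does not reach is not made up. A row lasts 1/10 s, in which the tool goes at most 50 mm and 8.59 degrees, less where a joint would pass 70% of its speed; a pose out of reach is approached as far as the arm can. A call is refused whole if a number of a shift passes 0.05 or a number of a turn 0.15, either way. A call with a gripper value outside its range is refused whole. "hand" is the gripper command: -1 is fully open, 1 is shut, values between are in proportion, set as the call begins (left out, the last holds). The fingers move at their own pace and stop on an object; "squeeze" is the grip in N (left out, the last holds). Time passes only in rows, so rows that do not move let the fingers close. It gives the time, the measured TCP pose, the force and the opening at its end, in the units of the state.
- get_obs(): the state, without advancing time (a new reading comes with each control period).
- camera(name): name is "scene" or "top" or "wrist"; returns a dict with "img" (420x560x3 uint8, blue, green, red), "fov_y" (degrees; the focal length in pixels is half the picture's height over the tangent of half this angle, whatever the lens; pixels are square), "cx", "cy" (the principal point, pixels), "distortion" ([k1, k2, p1, p2, k3] as OpenCV has them; the pictures are not rectified), "R" (3x3) and "t" (3): a world point X has camera coordinates R X + t; the wrist camera has in their place "tool_from_camera" (4x4, takes a point from camera to tool coordinates, whose origin is the TCP and whose axes are the tool frame's). Camera axes: x right, y down, z forward; pixel columns grow to the right and rows downward; lengths in m; the calibration is good to about 2 mm. A picture is of the moment at which its call begins: read the wrist's pose just before it. There is no depth.
- workorder.hand_in(): hands the job in, once; it reports no verdict.
The state is a dict: "clock": time; "joint_pos": joint angles; "joint_velocities": joint speeds; "tau": joint torques, N m; "position": TCP position; "ee_rot": TCP orientation; "ft_force": force on the tool from outside, world axes, zero at the start; "torque": the same for the moment, N m; "grip_width": opening from 0.0 (shut) to 1.0 (fully open).
Only numpy, scipy, OpenCV 4.12 (cv2) and the standard library are available. Lean on these libraries where they do the work, as an engineer would, in place of code of your own. Each camera call takes 0.05 s, during which the arm holds its last target.

### The job

Light up the inside of the grey enclosure for an inspection photo: put the bar lamp flat on the narrow top of the stand, centred and squarely along it, with the lens end towards the enclosure, and let go of it. Then swing the enclosure's lid up to 60 degrees from shut (within 5 degrees) and keep holding it there with the gripper: the lid springs shut by itself, so finish while it is still held steady. Leave everything else on the bench where it is.

Things in the scene. Friction and masses are not known exactly. Their poses are not given: they have to be found in the camera images.
- enclosure: Grey painted steel electrical enclosure lying on its back on the bench, fixed: 180 mm (its x) by 240 mm (its y), 90 mm high without the lid. Origin: centre of its underside, z up; its -x side faces the robot, give or take 0.3 rad of yaw. The lid covers its top.
- lid (a joint): Angle of the lid in rad: 0 shut (level), growing as its pull rises, stop at 1.3; 60 degrees is 1.047. Flat grey panel on top of the enclosure, 186 (x) by 246 mm, 6 mm thick, 0.4 to 0.65 kg, hinged along its far (+x) edge. Its weight and a hinge spring always push it shut: about 2 to 5 N at the pull.
- hinge (a point): Middle of the hinge axis, fixed on the enclosure: 90 mm up and 90 mm behind (+x of) its origin. The axis runs along the enclosure's y.
- pull (a point): Centre of the lid's pull, 220 mm from the hinge axis (4 mm above it when shut), 94 mm above the bench when shut: a steel cross bar, 16 mm thick, 28 mm long along y, 35 mm out from the middle of the lid's near edge on a 12 mm wide neck. Pinched from above on its two flat ends (along y) it turns between the fingers as the lid swings. Axes: the lid's, turning with it.
- stand: Lamp stand, fixed. Foot 90 (x) by 120 mm (y), 14 mm thick; 20 mm post; narrow flat top bar 30 mm wide (x), 100 mm long (y), 12 mm thick, no lips, its top 120 mm above the bench. It stands left (+y) or right (-y) of the enclosure, the lamp starting on the other side; its y is within 0.25 rad of world y. Origin: centre of the foot's underside.
- stand_top (a point): Centre of the upper face of the stand's top bar, 120 mm above the bench; axes as the stand's.
- lamp: Loose bar lamp, 0.2 to 0.33 kg, flat on the bench. Black body 34 mm wide (y), 38 mm high, from x = -62 to +30 mm; wider grey head, 50 mm wide, 44 mm high, from x = +30 to +60 mm, round white lens on its +x end. At the start the lens points towards the robot (-x) within 0.7 rad. Origin in the middle of the flat underside, z up. Best grasped across the black body near the origin.
- lens (a point): Centre of the lamp's lens, on its +x end: 61 mm ahead of its origin, 23 mm above its underside.
- screwdriver: Bystander: screwdriver lying in front. Leave alone.
- tape: Bystander: roll of tape, 90 mm across, 22 mm high, lying in front. Leave alone.
- torch: Bystander: aluminium torch, 120 mm tall, 40 mm across, standing at the right (-y) back. Leave alone.
- spray: Bystander: white bottle, 160 mm tall, 56 mm across, at the left (+y) back. Leave alone.
- relay: Bystander: small grey relay block, 50 by 70 by 45 mm, behind the enclosure at the left. Leave alone.
Things that resemble listed ones, but are neither listed nor needed, are in the scene too. Leave any orange look-alike of the lamp alone.

How it is judged:
By the outcome, as a careful person would: the job done as asked, in the order asked, and still so for the second after the job is handed in, while the arm keeps its last pose, push and grip.
It also fails if it takes over 69 s, if anything falls off the work surface, if the arm or the gripper's body presses on something with over 40 N, if the wrist force passes 120 N, or if a joint passes its speed limit or range.

## Working session

There is one attempt and no reset: what is moved stays moved. The work goes in short steps, Python scripts to look and compute and a tool call to move; the robot and the scene stay as the last step left them, time stands still between calls to the robot, and variables do not carry over. Pictures are saved under pics/ and viewed, and the job is handed in when it is done.

Besides the shell and the picture viewer there is one more tool, called after "Emit:" as name(argument=value, ...) on one line, values as JSON. play_rows: Moves the arm, as the interface text tells. Its arguments: {"type":"object","properties":{"increments":{"type":"string"},"hand":{"type":"number"},"squeeze":{"type":"number"}},"required":["increments"]}

```bash
mkdir -p pics
python3 - <<'E'
from workcell import get_obs, camera, manip
import cv2,numpy as np
o=get_obs(); print({k:np.round(v,3) for k,v in o.items()}); print(manip.finger_overhang)
for n in ("scene","top","wrist"):
    c=camera(n); cv2.imwrite(f"pics/{n}0.png",c["img"]); print(n,{k:(np.round(v,4).tolist()) for k,v in c.items() if k!="img"})
E
```

```text
{'clock': np.float64(0.0), 'joint_pos': array([-1.275,  0.333, -0.065,  1.461,  0.022,  1.35 , -0.088]), 'joint_velocities': array([-0.001, -0.001, -0.   ,  0.001, -0.001,  0.   ,  0.   ]), 'tau': array([-1.0000e-03, -6.2544e+01,  4.9000e-02, -3.9161e+01,  1.6000e-02,
        1.0000e-02, -0.0000e+00]), 'position': array([0.196, 0.593, 0.239]), 'ee_rot': array([-0.415,  0.573,  0.414,  0.573]), 'ft_force': array([-0.287, -0.209,  0.138]), 'torque': array([-0.004,  0.009, -0.011]), 'grip_width': np.float64(0.999)}
0.008
scene {'fov_y': 42.4084, 'cx': 282.6163, 'cy': 213.1791, 'distortion': [-0.0585, 0.0, 0.0, 0.0, 0.0], 'R': [[-0.5764, 0.8171, -0.003], [0.6002, 0.4209, -0.6801], [-0.5545, -0.3938, -0.7331]], 't': [0.2774, -0.2436, 1.6626]}
top {'fov_y': 46.9491, 'cx': 270.9582, 'cy': 204.6226, 'distortion': [-0.0174, 0.0, 0.0, 0.0, 0.0], 'R': [[-0.0209, -0.9997, 0.0114], [-0.9934, 0.0195, -0.1134], [0.1131, -0.0137, -0.9935]], 't': [0.002, 0.5298, 1.3311]}
wrist {'fov_y': 67.6933, 'cx': 279.496, 'cy': 210.1812, 'distortion': [0.0224, 0.0, 0.0, 0.0, 0.0], 'tool_from_camera': [[-0.0003, -0.3093, 0.951, -0.135], [-0.0003, -0.951, -0.3093, 0.0793], [1.0, -0.0004, 0.0002, -0.0001], [0.0, 0.0, 0.0, 1.0]]}
```

View pics/scene0.png

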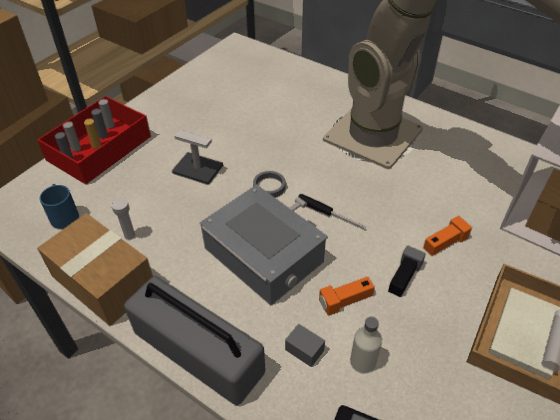

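View pics/top0.png

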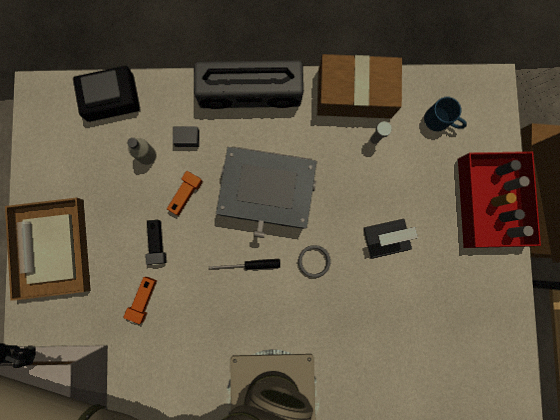

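View pics/wrist0.png

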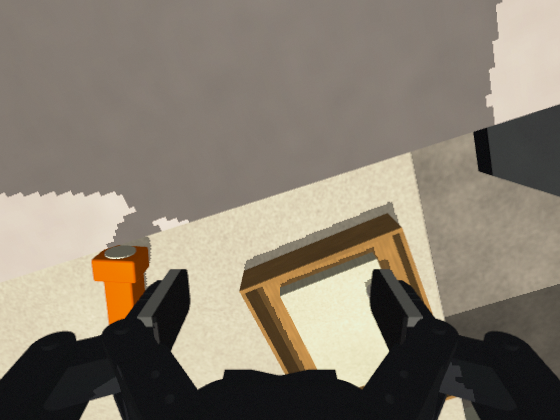

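The black lamp is at about top (154,243) and scene (406,271). Orange look-alikes are at top (183,194) and (141,300), and I'll leave those alone. The stand is at top (397,237) and the pull at top (255,240). Next I'll enlarge crops to confirm and pick pixels.

```bash
cat > h.py <<'E'
import cv2,numpy as np
from scipy.spatial.transform import Rotation as Rn
from workcell import get_obs, camera
def K(c):
    f=210/np.tan(np.radians(c["fov_y"])/2); return np.array([[f,0,c["cx"]],[0,f,c["cy"]],[0,0,1.]])
def RT(c,o=None):
    if "R" in c: return np.array(c["R"]),np.array(c["t"])
    T=np.eye(4);T[:3,:3]=Rn.from_quat(o["ee_rot"]).as_matrix();T[:3,3]=o["position"]
    M=np.linalg.inv(T@np.array(c["tool_from_camera"])); return M[:3,:3],M[:3,3]
def proj(c,X,o=None):
    R,t=RT(c,o); return cv2.projectPoints(np.atleast_2d(X).astype(float),cv2.Rodrigues(R)[0],t,K(c),np.array(c["distortion"]))[0][:,0]
def ray(c,uv,o=None):
    R,t=RT(c,o); p=cv2.undistortPoints(np.array(uv,float).reshape(-1,1,2),K(c),np.array(c["distortion"]))[:,0]
    d=np.c_[p,np.ones(len(p))]@R; return -R.T@t,d
def onz(c,uv,z,o=None):
    C,d=ray(c,uv,o); return C+d*((z-C[2])/d[:,2])[:,None]
def tri(obs):  # list of (cam,uv,o)
    A=np.zeros((3,3));b=np.zeros(3)
    for c,uv,o in obs:
        C,d=ray(c,[uv],o);d=d[0]/np.linalg.norm(d[0]);P=np.eye(3)-np.outer(d,d);A+=P;b+=P@C
    X=np.linalg.solve(A,b); return X,[np.round(proj(c,X,o)[0]-uv,1).tolist() for c,uv,o in obs]
def crop(img,x0,y0,x1,y1,s,name):
    im=cv2.resize(img[y0:y1,x0:x1],None,fx=s,fy=s,interpolation=cv2.INTER_CUBIC)
    for x in range((x0//10+1)*10,x1,10):
        cv2.line(im,(int((x-x0)*s),0),(int((x-x0)*s),6 if x%50 else 16),(0,0,255),1)
        cv2.putText(im,str(x),(int((x-x0)*s)-10,16),0,.35,(0,255,255),1)
    for y in range((y0//10+1)*10,y1,10):
        cv2.line(im,(0,int((y-y0)*s)),(6,int((y-y0)*s)),(0,0,255),1); cv2.putText(im,str(y),(8,int((y-y0)*s)+4),0,.35,(0,255,255),1)
    cv2.imwrite("pics/"+name,im)
E
python3 - <<'E'
from h import *
T=cv2.imread("pics/top0.png");S=cv2.imread("pics/scene0.png")
def two(a,b,n):
    crop(*a,"_a.png");crop(*b,"_b.png");A=cv2.imread("pics/_a.png");B=cv2.imread("pics/_b.png")
    h=max(len(A),len(B));f=lambda i:np.pad(i,((0,h-len(i)),(0,0),(0,0)))
    o=np.hstack([f(A),f(B)]);print(o.shape);cv2.imwrite("pics/"+n,o)
two((T,130,210,180,275,8),(S,380,235,430,300,8),"lamp1.png")
two((T,355,210,425,265,5.6),(S,165,120,235,190,5.6),"stand1.png")
two((T,205,140,325,255,3.3),(S,190,180,335,305,2.7),"enc1.png")
E
```

```text
(520, 800, 3)
(392, 784, 3)
(380, 788, 3)
```

View pics/lamp1.png

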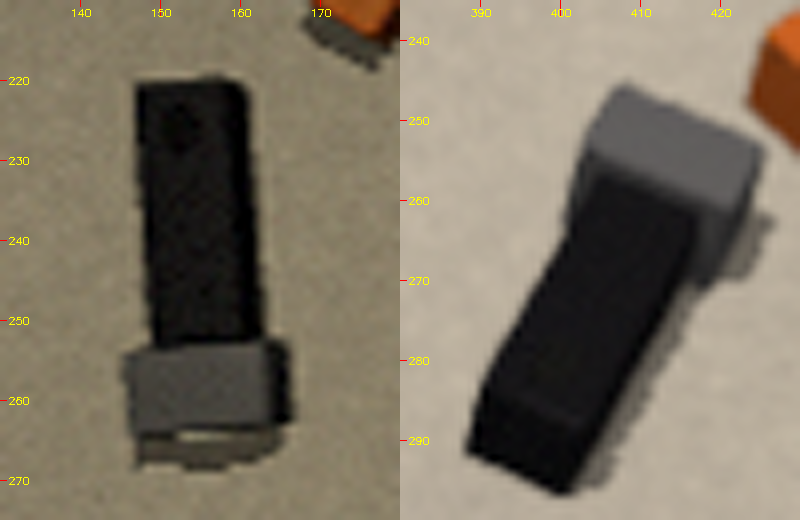

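View pics/stand1.png

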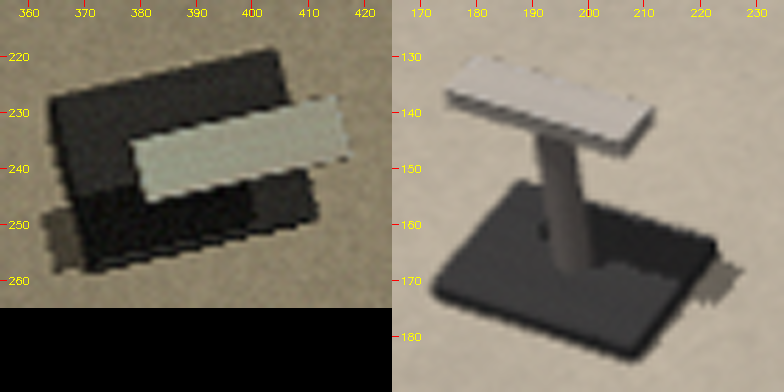

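View pics/enc1.png

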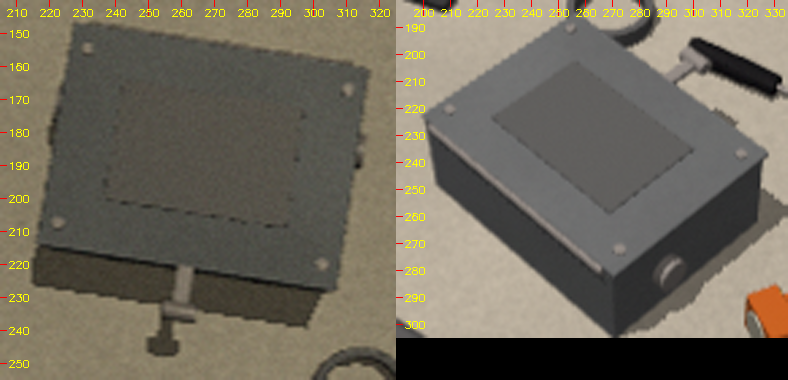

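```bash
cat > fit.py <<'E'
from h import *
from scipy.optimize import least_squares
import itertools
ct=camera("top");cs=camera("scene")
def fit(pts,x0):
    # pts: (cam, local xyz, uv)
    def w(p,l): c,s=np.cos(p[2]),np.sin(p[2]); l=np.array(l);return np.array([p[0]+c*l[0]-s*l[1],p[1]+s*l[0]+c*l[1],p[3]+l[2]])
    f=lambda p:np.concatenate([proj(c,w(p,l))[0]-uv for c,l,uv in pts])
    r=least_squares(f,x0,loss="soft_l1"); 
    print("x,y,yaw,z",np.round(r.x,4));print(np.round(r.fun.reshape(-1,2),1).tolist()); return r.x,w
print("lamp");H=.044
lp=[(ct,(.03,-.025,H),(145.5,254)),(ct,(.03,.025,H),(162.5,252.5)),(ct,(.06,-.025,H),(146.3,264)),(ct,(.06,.025,H),(163.5,263)),(ct,(-.062,-.017,.038),(147,220.3)),
(cs,(.06,.025,H),(407.5,245.5)),(cs,(.06,-.025,H),(425.5,253.5)),(cs,(.03,.025,H),(403,253.5)),(cs,(.03,-.025,H),(420.5,261)),(cs,(-.062,.017,.038),(391,282)),(cs,(-.062,-.017,.038),(402.5,287))]
# +x lamp ~ world -x ; lamp +y = world -y
g=onz(ct,[(154,243)],.03)[0]
L,w=fit(lp,[g[0],g[1],np.pi,0])
print("stand")
q=lambda c,l:[ (c,a,b) for a,b in l]
st=q(ct,[((.015,.05,0),(378.5,235)),((.015,-.05,0),(415,227)),((-.015,-.05,0),(417.5,237.5)),((-.015,.05,0),(382,246))])+q(cs,[((-.015,-.05,0),(180,129.5)),((-.015,.05,0),(212,139.5)),((.015,.05,0),(206.5,145.5)),((.015,-.05,0),(174.5,136))])
g=onz(ct,[(398,237)],.12)[0]
S,_=fit(st,[g[0],g[1],0,.12])
print("enc")
e=q(ct,[((.093,.123,0),(227.7,146.7)),((.093,-.123,0),(317.1,160.6)),((-.093,-.123,0),(306.5,227.9)),((-.093,.123,0),(217,214))])+q(cs,[((.093,-.123,0),(201.5,225)),((-.093,.123,0),(327.4,237.4)),((.093,.123,0),(270.4,281.9))])
g=onz(ct,[(266,187)],.096)[0]
E_,_=fit(e,[g[0],g[1],-.15,.096])
pull=w(E_,(-.130,0,0)); pull[2]=.094
print("pull pred",pull,"hinge",w(E_,(.09,0,-.006)),"px",proj(ct,pull),proj(cs,pull))
E
python3 fit.py
python3 - <<'E'
from h import *
o=get_obs();print(Rn.from_quat(o["ee_rot"]).as_matrix().round(3))
E
```

```text
lamp
x,y,yaw,z [ 0.43    0.3203  3.2025 -0.0064]
[[-1.0, -0.0], [0.1, 0.0], [-1.2, 0.9], [-0.3, 0.4], [-0.8, 0.5], [-1.1, -0.8], [0.2, -0.5], [-1.5, -0.6], [0.5, 0.5], [-2.6, 0.5], [-0.5, 1.9]]
stand
x,y,yaw,z [ 0.4284 -0.339   0.1953  0.1144]
[[-0.6, 0.3], [-0.5, 0.2], [-0.2, 0.8], [-1.4, 0.5], [-0.5, 0.2], [-1.1, -0.6], [-1.0, -0.1], [-0.8, 0.0]]
enc
x,y,yaw,z [ 0.5704  0.003  -0.1702  0.0867]
[[-0.6, 0.7], [-0.9, 0.2], [0.1, 0.2], [-0.9, 0.5], [-3.1, -1.0], [-0.5, -0.2], [-0.6, 1.5]]
pull pred [0.44228115 0.02503983 0.094     ] hinge [ 0.65910304 -0.01221959  0.08069513] px [[259.22946879 234.79134019]] [[299.87048854 200.43712395]]
[[-0.    -0.95   0.313]
 [-0.001  0.313  0.95 ]
 [-1.    -0.    -0.001]]
```

Scene crop confirms the black lamp with its grey head: the lens end faces the robot at top (155,264), and it isn't orange. Next I move above it.

Emit:
play_rows(increments="0.005 -0.0385 -0.0234 0;0.005 -0.0385 -0.0234 0;0.005 -0.0385 -0.0234 0;0.005 -0.0385 -0.0234 0;0.005 -0.0385 -0.0234 0;0.005 -0.0385 -0.0234 0;0.005 -0.0385 -0.0234 0;0.005 -0.0385 -0.0234 0;0 0 0 -0.127;0 0 0 -0.127;0 0 0 -0.127;0 0 0 0;0 0 0 0", hand=-1, squeeze=50)

```text
clock: 1.55
position: [0.4376, 0.3066, 0.1954]
ee_rot: [-0.517, 0.482, 0.518, 0.481]
ft_force: [-0.4, 0.5, 0.4]
grip_width: 0.998
```

```bash
cat >> h.py <<'E'
def st():
    o=get_obs();M=Rn.from_quat(o["ee_rot"]).as_matrix()
    print("t",round(float(o["clock"]),2),"p",o["position"].round(4),"jawyaw",round(np.arctan2(M[1,2],M[0,2]),3),"x",M[:,0].round(3),"F",o["ft_force"].round(1),"w",round(float(o["grip_width"]),3),"q",o["joint_pos"].round(2))
    return o,M
def plan(target,jaw=None):
    o,M=st(); d=M.T@(np.array(target)-o["position"]); print("tool shift",d.round(4))
    if jaw is not None:
        c=np.arctan2(M[1,2],M[0,2]); e=(jaw-c+np.pi/2)%np.pi-np.pi/2; print("tool-x turn",round(-e,3))
def look(n,*cr):
    o,_=st(); c=camera("wrist"); cv2.imwrite("pics/"+n,c["img"])
    if cr: crop(c["img"],*cr,n)
    return o,c
E
python3 - <<'E'
from h import *
o,c=look("w1.png",0,0,560,420,1.4)
import pickle; pickle.dump((o,c),open("w1.pkl","wb"))
E
```

```text
t 1.55 p [0.4376 0.3066 0.1954] jawyaw 1.642 x [-0.002 -0.    -1.   ] F [-0.4  0.5  0.4] w 0.998 q [-0.81  0.16  0.13  1.77 -0.02  1.22  0.97]
```

View pics/w1.png

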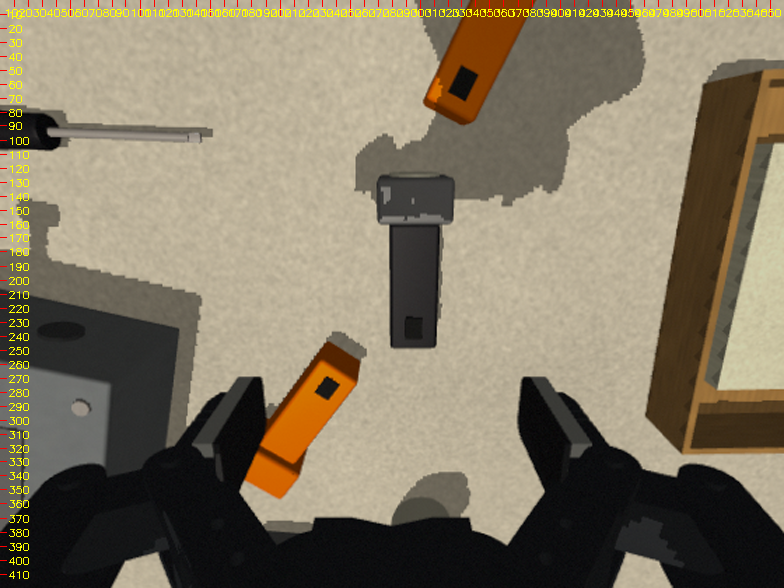

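```bash
cat > fw.py <<'E'
from h import *
from scipy.optimize import least_squares
import pickle
def fitw(views,x0,fixz=None):
    def w(p,l): c,s=np.cos(p[2]),np.sin(p[2]);return np.array([p[0]+c*l[0]-s*l[1],p[1]+s*l[0]+c*l[1],(p[3] if fixz is None else fixz)+l[2]])
    f=lambda p:np.concatenate([proj(c,w(p,l),o)[0]-uv for c,o,l,uv in views])
    r=least_squares(f,x0,loss="soft_l1"); print(np.round(r.x,4),np.round(r.fun.reshape(-1,2),1).tolist()); return r.x
E
python3 - <<'E'
from fw import *
o,c=pickle.load(open("w1.pkl","rb"))
H=.044
P=[((.06,-.025,H),(379,178)),((.06,.025,H),(453,178)),((.03,-.025,H),(377,222)),((.03,.025,H),(454,222)),((-.062,-.017,.038),(390,347.5)),((-.062,.017,.038),(436,347.5))]
for flip in (1,):
  v=[(c,o,l,np.array(u)/1.4) for l,u in P]
  v2=[(c,o,(l[0],-l[1],l[2]),u) for (c,o,l,u) in v]
  fitw(v,[.43,.32,3.2,0]); fitw(v,[.43,.32,3.2,0],0.)
plan([.43,.32,.1],3.2-np.pi/2)
E
```

```text
[ 0.4341  0.3139  3.2116 -0.0106] [[44.4, 0.0], [-63.0, -0.0], [44.7, 1.4], [-63.1, 1.3], [24.2, -2.0], [-40.9, -2.0]]
[0.4321 0.3114 3.2115 0.    ] [[43.2, -1.8], [-66.3, -1.8], [43.5, 0.9], [-66.3, 0.8], [22.7, 0.5], [-43.4, 0.5]]
t 1.6 p [0.4376 0.3067 0.1954] jawyaw 1.643 x [-0.002 -0.    -1.   ] F [ 0.4  0.4 -0.8] w 0.997 q [-0.81  0.16  0.13  1.77 -0.02  1.22  0.97]
tool shift [0.0954 0.0064 0.0139]
tool-x turn 0.013
```

Run:
```python
from fw import *
o,c=pickle.load(open("w1.pkl","rb"))
H=.044
P=[((.06,.025,H),(379,178)),((.06,-.025,H),(453,178)),((.03,.025,H),(377,222)),((.03,-.025,H),(454,222)),((-.062,.017,.038),(390,347.5)),((-.062,-.017,.038),(436,347.5))]
v=[(c,o,l,np.array(u)/1.4) for l,u in P]
fitw(v,[.43,.32,3.2,0]); r=fitw(v,[.43,.32,3.2,0],0.)
plan([r[0],r[1],.1],r[2]-np.pi/2)
```

```text
[ 0.4326  0.3222  3.2133 -0.0048] [[-1.2, -0.5], [1.6, -0.6], [0.5, 1.5], [-0.6, 1.4], [0.0, -0.3], [-0.0, -0.4]]
[0.4313 0.3219 3.2133 0.    ] [[-1.7, -1.8], [2.1, -1.9], [0.1, 0.9], [-0.1, 0.8], [-0.2, 0.5], [0.2, 0.4]]
t 1.6 p [0.4376 0.3067 0.1954] jawyaw 1.643 x [-0.002 -0.    -1.   ] F [ 0.4  0.4 -0.8] w 0.997 q [-0.81  0.16  0.13  1.77 -0.02  1.22  0.97]
tool shift [0.0954 0.0049 0.0156]
tool-x turn 0.0
```

Emit:
play_rows(increments="0.03 0.0049 0.0156 0;0.04 0 0 0;0.04 0 0 0;0.03 0 0 0;0.02 0 0 0;0.01 0 0 0;0 0 0 0;0 0 0 0")

```text
clock: 2.4
position: [0.4317, 0.3261, 0.0223]
ee_rot: [-0.513, 0.484, 0.514, 0.488]
ft_force: [0.3, 0.2, 0.9]
grip_width: 0.999
```

Run:
```python
from h import *
plan([.4313,.3219,.016],3.213-np.pi/2)
```

```text
t 2.4 p [0.4317 0.3261 0.0223] jawyaw 1.626 x [ 0.002  0.004 -1.   ] F [0.3 0.2 0.9] w 0.999 q [-0.82  0.38  0.11  1.91 -0.05  0.86  0.94]
tool shift [ 0.0063  0.0007 -0.0042]
tool-x turn -0.016
```

Correct the offset, then close.

Emit:
play_rows(increments="0.006 0.0007 -0.0042 -0.016;0 0 0 0;0 0 0 0")

```text
clock: 2.7
position: [0.4327, 0.3228, 0.0186]
ee_rot: [-0.517, 0.479, 0.518, 0.485]
ft_force: [0.6, 0.5, -0.7]
grip_width: 0.998
```

Emit:
play_rows(increments="0 0 0 0;0 0 0 0;0 0 0 0;0 0 0 0;0 0 0 0;0 0 0 0;0 0 0 0;0 0 0 0", hand=1, squeeze=60)

```text
clock: 3.5
position: [0.4336, 0.3234, 0.0201]
ee_rot: [-0.517, 0.478, 0.518, 0.486]
ft_force: [-0.5, -0.4, -0.2]
grip_width: 0.385
```

Run:
```python
from h import *
o,c=look("w2.png")
crop(camera("top")["img"],120,200,200,280,5,"t2.png")
```

```text
t 3.5 p [0.4336 0.3234 0.0201] jawyaw 1.642 x [ 0.008  0.009 -1.   ] F [-0.5 -0.4 -0.2] w 0.385 q [-0.81  0.38  0.1   1.91 -0.05  0.84  0.96]
```

View pics/w2.png

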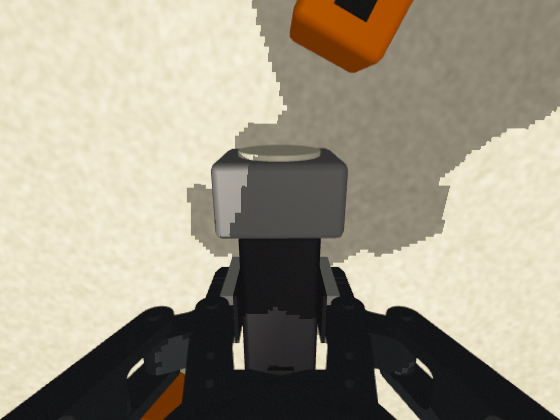

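Gripped: width 0.385 is about 33 mm, and the body sits between the pads with the head at the top at (280,195). Lift and go half way.

Emit:
play_rows(increments="-0.04 0 0 0;-0.045 0 0 0;-0.045 0 0 0;-0.045 0 0 0;-0.045 0 0 0;-0.02 -0.01 -0.03 0;0 0 -0.046 0;0 0 -0.046 0;0 0 -0.046 0;0 0 -0.046 0;0 0 -0.046 0;0 0 -0.046 0;0 0 -0.03 0.05;0 0 0 0.14;0 0 0 0.14;0 0 0 0.14;0 0 0 0.14;0 0 0 0.14;0 0 0 0")

```text
clock: 5.5
position: [0.4594, -0.03, 0.2603]
ee_rot: [-0.293, 0.644, 0.298, 0.641]
ft_force: [0.3, 0.3, -3.0]
grip_width: 0.393
```

Run:
```python
from h import *
plan([.428,-.339,.25],0.196)
```

```text
t 5.5 p [ 0.4594 -0.03    0.2603] jawyaw 0.862 x [-0.006  0.004 -1.   ] F [ 0.3  0.3 -3. ] w 0.393 q [-0.47 -0.07  0.42  1.86  0.02  1.35  0.81]
tool shift [ 0.0093 -0.1773 -0.2551]
tool-x turn 0.666
```

Emit:
play_rows(increments="0 -0.0253 -0.0364 0;0 -0.0253 -0.0364 0;0 -0.0253 -0.0364 0;0 -0.0253 -0.0364 0;0 -0.0253 -0.0364 0;0 -0.0253 -0.0364 0;0 -0.0253 -0.0364 0;0 0 0 0.133;0 0 0 0.133;0 0 0 0.133;0 0 0 0.133;0 0 0 0.133;0 0 0 0;0 0 0 0")

```text
clock: 6.9
position: [0.4284, -0.3496, 0.2551]
ee_rot: [-0.087, 0.706, 0.09, 0.697]
ft_force: [-0.5, -0.2, -3.0]
grip_width: 0.388
```

Run:
```python
from h import *
plan([.428,-.339,.2],0.196)
o,c=look("w3.png")
c=camera("top");crop(c["img"],340,190,440,290,5,"t3.png")
c=camera("scene");crop(c["img"],150,70,250,190,5,"s3.png")
a=cv2.imread("pics/t3.png");b=cv2.imread("pics/s3.png")[:500];cv2.imwrite("pics/ts3.png",cv2.resize(np.hstack([a,b]),(800,400)))
```

```text
t 6.9 p [ 0.4284 -0.3496  0.2551] jawyaw 0.251 x [-0.013  0.003 -1.   ] F [-0.5 -0.2 -3. ] w 0.388 q [-0.15  0.22  0.88  1.66 -0.17  1.36  1.  ]
tool shift [0.0551 0.0101 0.003 ]
tool-x turn 0.055
t 6.9 p [ 0.4284 -0.3496  0.2551] jawyaw 0.251 x [-0.013  0.003 -1.   ] F [-0.5 -0.2 -3. ] w 0.388 q [-0.15  0.22  0.88  1.66 -0.17  1.36  1.  ]
```

View pics/w3.png

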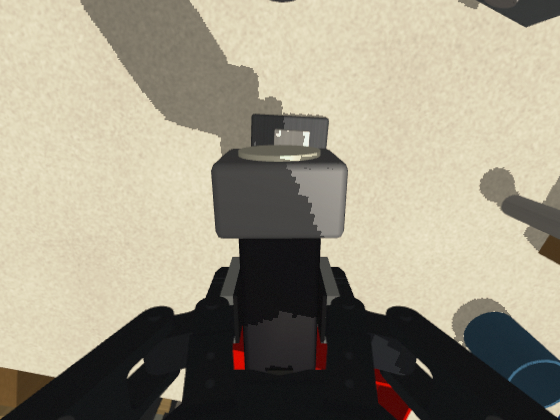

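View pics/ts3.png

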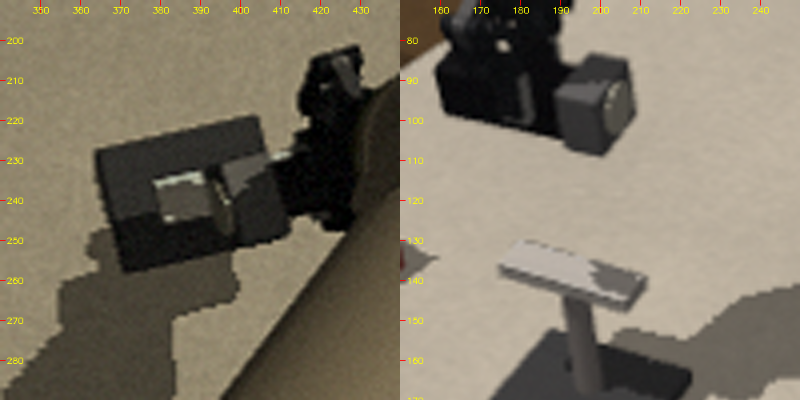

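The lens end points to +y, towards the enclosure. I'll back off and up so the wrist camera sees the whole stand bar.

Emit:
play_rows(increments="-0.012 -0.033 0 0.028;-0.012 -0.033 0 0.028;-0.012 -0.033 0 0;0 0 0 0;0 0 0 0")

```text
clock: 7.55
position: [0.4522, -0.4477, 0.2897]
ee_rot: [-0.07, 0.708, 0.076, 0.698]
ft_force: [0.7, 1.1, -2.8]
grip_width: 0.382
```

Run:
```python
from h import *
import pickle
o,c=look("w4.png"); pickle.dump((o,c),open("w4.pkl","wb"))
crop(c["img"],170,0,390,160,3.6,"w4.png")
```

```text
t 7.55 p [ 0.4522 -0.4477  0.2897] jawyaw 0.207 x [-0.014  0.007 -1.   ] F [ 0.7  1.1 -2.8] w 0.382 q [ 0.09  0.45  0.88  1.37 -0.33  1.49  1.16]
```

View pics/w4.png

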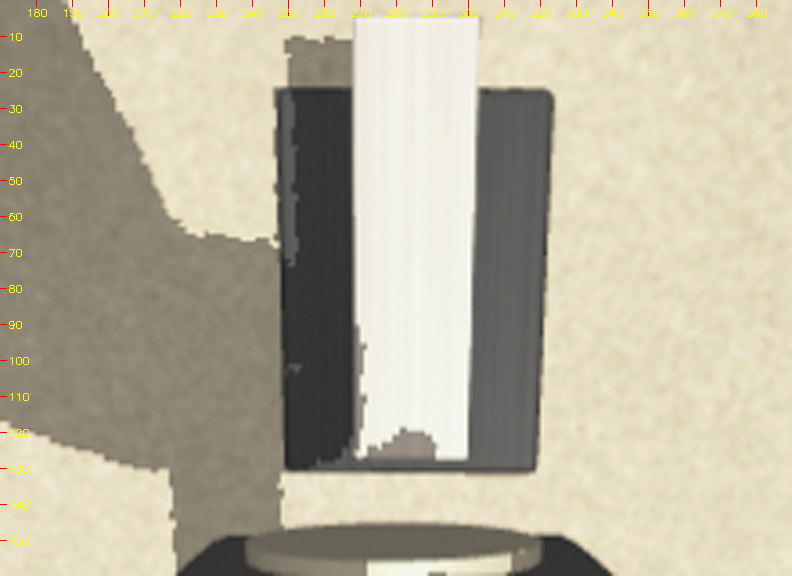

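Run:
```python
from fw import *
o,c=pickle.load(open("w4.pkl","rb"))
P=[((.015,.05,0),(478,18)),((-.015,.05,0),(354,18)),((-.015,-.05,0),(358,460)),((.015,-.05,0),(468,460))]
v=[(c,o,l,np.array([170+u[0]/3.6-.36,u[1]/3.6-.36])) for l,u in P]
fitw(v,[.43,-.34,.2,.12]); S=fitw(v,[.43,-.34,.2,.12],.12)
# predicted lamp head corners in wrist image for offsets dy (tool y), h (TCP above underside)
M=Rn.from_quat(o["ee_rot"]).as_matrix()
for dy in (-.003,0,.003):
  for h in (.018,.021):
    pts=np.array([[h-.044,dy+.03,-.025],[h-.044,dy+.03,.025],[h-.044,dy+.06,-.025],[h-.044,dy+.06,.025],[h-.023,dy+.061,0]])
    print(dy,h,proj(c,pts@M.T+o["position"],o).round(1).tolist())
crop(c["img"],200,130,360,250,5,"w4b.png")
```

```text
[ 0.4314 -0.336   0.2043  0.1174] [[0.5, 0.1], [-0.5, 0.2], [-0.5, -0.2], [0.5, -0.1]]
[ 0.4314 -0.3364  0.2044  0.12  ] [[0.6, -0.4], [-0.6, -0.3], [-0.6, 0.4], [0.6, 0.5]]
-0.003 0.018 [[213.9, 252.2], [344.7, 252.2], [208.4, 174.8], [350.2, 174.8], [279.3, 162.2]]
-0.003 0.021 [[215.4, 248.9], [343.2, 248.8], [210.1, 173.1], [348.4, 173.1], [279.3, 161.1]]
0 0.018 [[213.4, 245.0], [345.2, 245.0], [207.7, 166.3], [350.8, 166.3], [279.3, 155.0]]
0 0.021 [[214.9, 241.8], [343.7, 241.8], [209.6, 164.9], [349.0, 164.8], [279.3, 154.0]]
0.003 0.018 [[212.9, 237.7], [345.8, 237.7], [207.1, 157.7], [351.4, 157.7], [279.3, 147.6]]
0.003 0.021 [[214.4, 234.6], [344.2, 234.6], [209.0, 156.5], [349.6, 156.4], [279.3, 146.7]]
```

View pics/w4b.png

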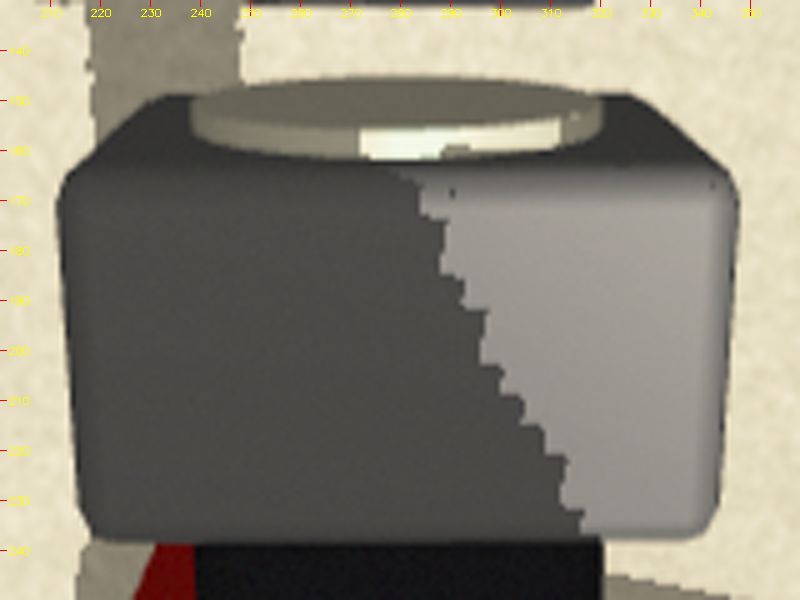

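Run:
```python
from h import *
plan([.4318,-.3382,.18],0.204)
```

```text
t 7.6 p [ 0.452  -0.4476  0.2897] jawyaw 0.207 x [-0.014  0.006 -1.   ] F [-0.4  0.1 -3.5] w 0.387 q [ 0.09  0.45  0.88  1.37 -0.33  1.49  1.16]
tool shift [0.1107 0.1102 0.004 ]
tool-x turn 0.003
```

Emit:
play_rows(increments="0.005 0.037 0.0013 0;0.005 0.037 0.0013 0;0.01 0.036 0.0013 0;0.03 0 0 0;0.03 0 0 0;0.025 0 0 0;0 0 0 0;0 0 0 0")

```text
clock: 8.4
position: [0.4316, -0.3249, 0.1813]
ee_rot: [-0.075, 0.706, 0.085, 0.699]
ft_force: [0.5, -0.1, -2.7]
grip_width: 0.383
```

Run:
```python
from h import *
plan([.4318,-.3382,.15],0.204)
```

```text
t 8.4 p [ 0.4316 -0.3249  0.1813] jawyaw 0.227 x [-0.011  0.014 -1.   ] F [ 0.5 -0.1 -2.7] w 0.383 q [-0.19  0.26  0.88  1.79 -0.22  1.21  0.98]
tool shift [ 0.0311 -0.0135 -0.0026]
tool-x turn 0.023
```

Emit:
play_rows(increments="0.012 -0.0125 -0.0026 0.021;0.012 0 0 0;0 0 0 0;0 0 0 0")

```text
clock: 8.8
position: [0.4337, -0.3373, 0.1607]
ee_rot: [-0.069, 0.705, 0.078, 0.702]
ft_force: [0.3, 0.9, -2.7]
grip_width: 0.384
```

Run:
```python
from h import *
plan([.4318,-.3382,.15],0.204)
```

```text
t 8.8 p [ 0.4337 -0.3373  0.1607] jawyaw 0.209 x [-0.005  0.013 -1.   ] F [ 0.3  0.9 -2.7] w 0.384 q [-0.15  0.31  0.87  1.79 -0.26  1.17  1.01]
tool shift [ 0.0107 -0.0006 -0.002 ]
tool-x turn 0.005
```

Emit:
play_rows(increments="0.009 -0.0006 -0.002 0.005;0 0 0 0;0 0 0 0")

```text
clock: 9.1
position: [0.4324, -0.3379, 0.1524]
ee_rot: [-0.068, 0.704, 0.077, 0.703]
ft_force: [0.8, 0.7, -3.2]
grip_width: 0.388
```

Run:
```python
from h import *
plan([.4318,-.3382,.1395],0.204)
look("w5.png")
```

```text
t 9.1 p [ 0.4324 -0.3379  0.1524] jawyaw 0.205 x [-0.004  0.013 -1.   ] F [ 0.8  0.7 -3.2] w 0.388 q [-0.15  0.32  0.87  1.8  -0.27  1.16  1.02]
tool shift [ 0.0129 -0.0003 -0.0007]
tool-x turn 0.001
t 9.1 p [ 0.4324 -0.3379  0.1524] jawyaw 0.205 x [-0.004  0.013 -1.   ] F [ 0.8  0.7 -3.2] w 0.388 q [-0.15  0.32  0.87  1.8  -0.27  1.16  1.02]
```

View pics/w5.png

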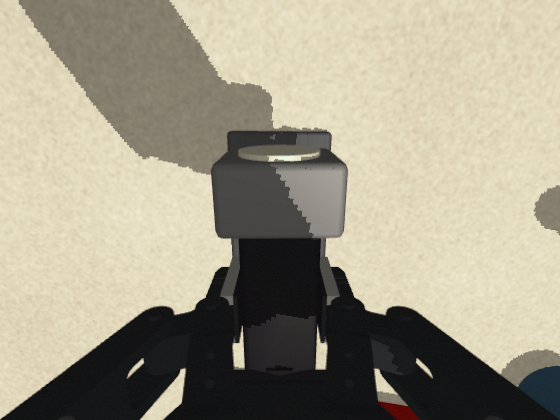

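Lower gently until contact.

Emit:
play_rows(increments="0.005 -0.0003 -0.0007 0;0.004 0 0 0;0 0 0 0")

```text
clock: 9.45
position: [0.4318, -0.3381, 0.1427]
ee_rot: [-0.068, 0.704, 0.077, 0.703]
ft_force: [0.9, -1.1, -3.0]
grip_width: 0.386
```

Emit:
play_rows(increments="0.003 0 0 0;0 0 0 0")

```text
clock: 9.65
position: [0.432, -0.3382, 0.1403]
ee_rot: [-0.068, 0.704, 0.077, 0.703]
ft_force: [-0.9, 0.4, -2.2]
grip_width: 0.381
```

Run:
```python
from h import *
plan([.4318,-.3382,.1395],0.204)
```

```text
t 9.65 p [ 0.432  -0.3382  0.1403] jawyaw 0.205 x [-0.003  0.013 -1.   ] F [-0.9  0.4 -2.2] w 0.381 q [-0.14  0.33  0.87  1.82 -0.29  1.13  1.03]
tool shift [ 0.0008  0.     -0.0002]
tool-x turn 0.001
```

Emit:
play_rows(increments="0.0015 0 0 0;0 0 0 0")

```text
clock: 9.85
position: [0.4322, -0.3384, 0.1404]
ee_rot: [-0.067, 0.704, 0.077, 0.703]
ft_force: [-0.1, 0.4, -2.5]
grip_width: 0.391
```

Emit:
play_rows(increments="0.0015 0 0 0;0 0 0 0")

```text
clock: 10.05
position: [0.4324, -0.3385, 0.1404]
ee_rot: [-0.067, 0.703, 0.078, 0.704]
ft_force: [-0.1, -1.4, -1.9]
grip_width: 0.388
```

Emit:
play_rows(increments="0.003 0 0 0")

```text
clock: 10.15
position: [0.4325, -0.3385, 0.1398]
ee_rot: [-0.067, 0.703, 0.078, 0.704]
ft_force: [-21.3, 20.2, 62.2]
grip_width: 0.388
```

Emit:
play_rows(increments="0.004 -0.0003 -0.0005 0")

```text
clock: 10.25
position: [0.4326, -0.3386, 0.1396]
ee_rot: [-0.066, 0.702, 0.079, 0.705]
ft_force: [-23.2, 25.5, 71.9]
grip_width: 0.386
```

Firm contact. Relax the push, then check.

Emit:
play_rows(increments="0 0 0 0;0 0 0 0")

```text
clock: 10.45
position: [0.4333, -0.339, 0.1411]
ee_rot: [-0.066, 0.701, 0.079, 0.706]
ft_force: [0.1, 0.2, -2.8]
grip_width: 0.386
```

Run:
```python
from h import *
plan([.4318,-.3382,.1395],0.204)
c=camera("scene");crop(c["img"],150,70,250,190,5,"s6.png")
```

```text
t 10.45 p [ 0.4333 -0.339   0.1411] jawyaw 0.205 x [ 0.004  0.02  -1.   ] F [ 0.1  0.2 -2.8] w 0.386 q [-0.13  0.33  0.86  1.81 -0.3   1.13  1.04]
tool shift [ 0.0016  0.0011 -0.0013]
tool-x turn 0.001
```

View pics/s6.png

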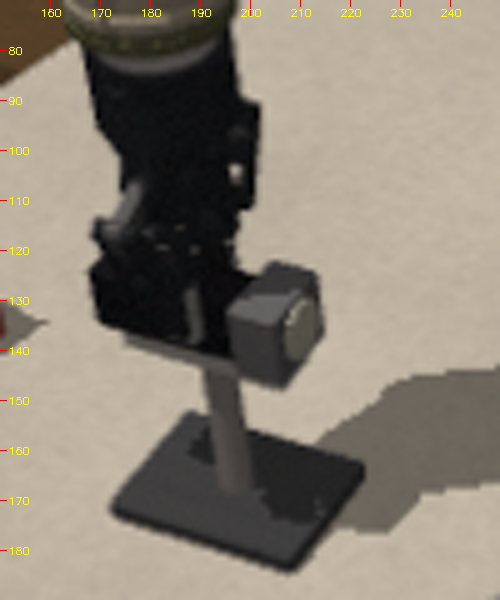

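Emit:
play_rows(increments="0.001 0.0012 -0.0013 0;0.001 0 0 0")

```text
clock: 10.7
position: [0.4326, -0.3385, 0.1398]
ee_rot: [-0.066, 0.701, 0.079, 0.706]
ft_force: [-10.9, 9.6, 28.8]
grip_width: 0.384
```

Run:
```python
from h import *
plan([.4318,-.3382,.1395],0.204)
```

```text
t 10.7 p [ 0.4326 -0.3385  0.1398] jawyaw 0.206 x [ 0.006  0.018 -1.   ] F [-10.9   9.6  28.8] w 0.384 q [-0.13  0.33  0.86  1.82 -0.3   1.13  1.04]
tool shift [ 0.0003  0.0004 -0.0007]
tool-x turn 0.002
```

Emit:
play_rows(increments="-0.0005 0.0003 -0.0007 0;0 0 0 0;0 0 0 0;0 0 0 0;0 0 0 0", hand=-1)

```text
clock: 11.2
position: [0.4315, -0.3381, 0.1392]
ee_rot: [-0.067, 0.701, 0.079, 0.706]
ft_force: [0.2, 0.2, 0.1]
grip_width: 1.001
```

Emit:
play_rows(increments="-0.02 0 0 0;-0.03 0 0 0;-0.04 0 0 0;-0.045 0 0 0;-0.02 -0.03 0 0;0 -0.03 0 0;0 -0.03 0 0;0 0 0 0;0 0 0 0")

```text
clock: 12.1
position: [0.4505, -0.4301, 0.2975]
ee_rot: [-0.068, 0.701, 0.081, 0.705]
ft_force: [0.1, 0.0, -0.1]
grip_width: 1.0
```

Run:
```python
from h import *
import pickle
o,c=look("w7.png"); pickle.dump((o,c),open("w7.pkl","wb"))
cv2.imwrite("pics/w7.png",c["img"])
c=camera("scene");crop(c["img"],150,70,250,190,5,"s7.png")
```

```text
t 12.1 p [ 0.4505 -0.4301  0.2975] jawyaw 0.211 x [ 0.003  0.019 -1.   ] F [ 0.1  0.  -0.1] w 1.0 q [ 0.04  0.41  0.92  1.4  -0.34  1.49  1.15]
```

View pics/w7.png

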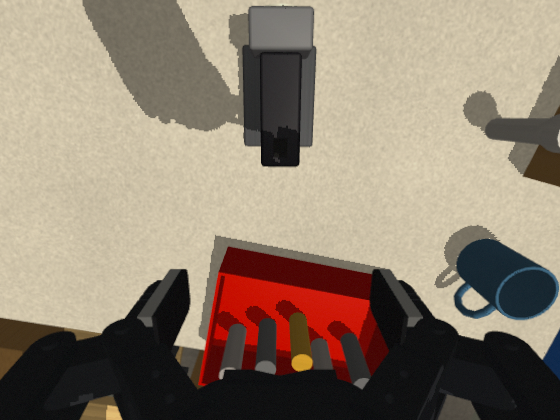

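View pics/s7.png

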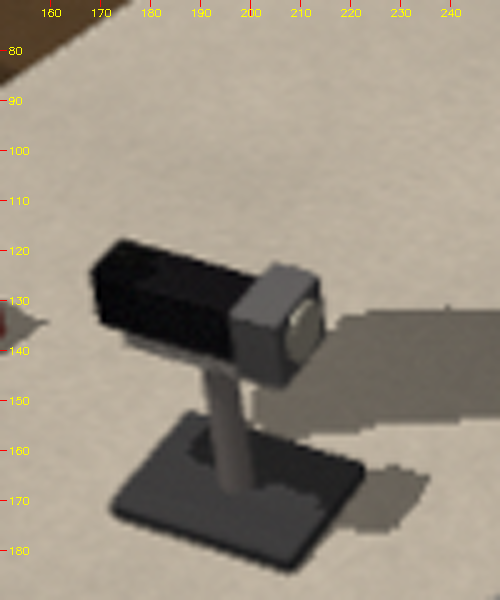

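Run:
```python
from fw import *
o,c=pickle.load(open("w7.pkl","rb"))
crop(c["img"],225,0,335,175,3.4,"w7c.png")
```

```text
(no output)
```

View pics/w7c.png

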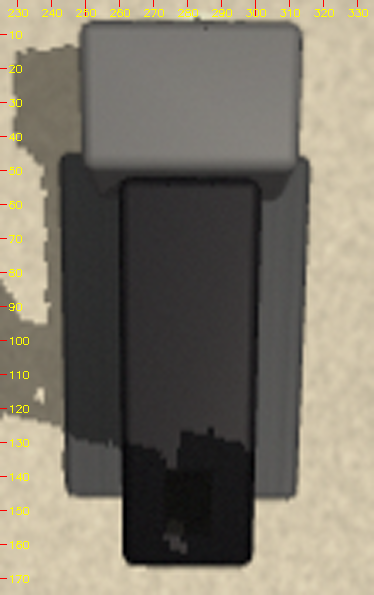

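Run:
```python
from fw import *
o,c=pickle.load(open("w7.pkl","rb"))
u=lambda a,b:np.array([225+a/3.4-.36,b/3.4-.36])
H=.044
P=[((.06,.025,H),(81,22)),((.06,-.025,H),(301,22)),((.03,.025,H),(83,165)),((.03,-.025,H),(298,163)),((-.062,.017,.038),(123,565)),((-.062,-.017,.038),(252,565))]
v=[(c,o,l,u(*q)) for l,q in P]
fitw(v,[.43,-.336,1.77,.12]); fitw(v,[.43,-.336,1.77],.12)
F=[((.045,.06,.014),(309,156)),((-.045,.06,.014),(61,155)),((-.045,-.06,.014),(67,497)),((.045,-.06,.014),(296,498))]
v=[(c,o,l,u(*q)) for l,q in F]
fitw(v,[.43,-.336,.2,0.]); fitw(v,[.43,-.336,.2],0.)
```

```text
[ 0.4323 -0.3367  1.7765  0.1153] [[-0.6, -0.9], [0.6, -0.3], [-0.2, 1.4], [-0.0, 2.5], [0.1, -0.5], [0.1, -0.4]]
[ 0.4322 -0.3369  1.7765] [[-1.2, -2.6], [1.3, -2.1], [-0.8, 0.5], [0.6, 1.6], [-0.2, 0.5], [0.4, 0.6]]
[ 0.431  -0.3356  0.2025 -0.0065] [[0.2, 0.4], [-0.6, -0.1], [0.2, -0.3], [0.1, -0.0]]
[ 0.4311 -0.3361  0.2028] [[0.8, -0.3], [-1.2, -0.8], [-0.3, 0.6], [0.6, 0.8]]
```

The lamp sits centred to about 1 mm and squared to about 0.003 rad on the stand, with the lens towards the enclosure. Next is the pull.

Emit:
play_rows(increments="0 0.0447 0.0087 0;0 0.0447 0.0087 0;0 0.0447 0.0087 0;0 0.0447 0.0087 0;0 0.0447 0.0087 0;0 0.0447 0.0087 0;0 0.0447 0.0087 0;0 0.0447 0.0087 0;0 0.0447 0.0087 0;0 0.0447 0.0087 0;0 0 0 -0.132;0 0 0 -0.132;0 0 0 -0.132;0 0 0 -0.132;0 0 0 -0.132;0 0 0 -0.132;0 0 0 -0.132;0 0 0 -0.132;0 0 0 -0.132")

```text
clock: 14.1
position: [0.4266, 0.0568, 0.3048]
ee_rot: [-0.468, 0.514, 0.482, 0.533]
ft_force: [-0.5, -0.2, 0.3]
grip_width: 1.0
```

Run:
```python
from h import *
plan([.442,.025,.23],1.401)
```

```text
t 14.1 p [0.4266 0.0568 0.3048] jawyaw 1.474 x [ 0.008  0.033 -0.999] F [-0.5 -0.2  0.3] w 1.0 q [-0.88 -0.22  0.57  1.86  0.09  1.44  1.15]
tool shift [ 0.0739 -0.018  -0.0326]
tool-x turn 0.073
```

Emit:
play_rows(increments="0.03 -0.018 -0.0326 0.073;0.025 0 0 0;0.01 0 0 0;0 0 0 0;0 0 0 0")

```text
clock: 14.6
position: [0.4406, 0.0277, 0.2386]
ee_rot: [-0.451, 0.526, 0.467, 0.549]
ft_force: [0.8, -0.0, 0.1]
grip_width: 1.002
```

Run:
```python
from h import *
import pickle
o,c=look("w8.png"); pickle.dump((o,c),open("w8.pkl","wb"))
crop(c["img"],0,0,560,420,1.4,"w8.png")
```

```text
t 14.6 p [0.4406 0.0277 0.2386] jawyaw 1.413 x [ 0.011  0.038 -0.999] F [ 0.8 -0.   0.1] w 1.002 q [-0.84 -0.15  0.65  1.96  0.06  1.29  1.2 ]
```

View pics/w8.png

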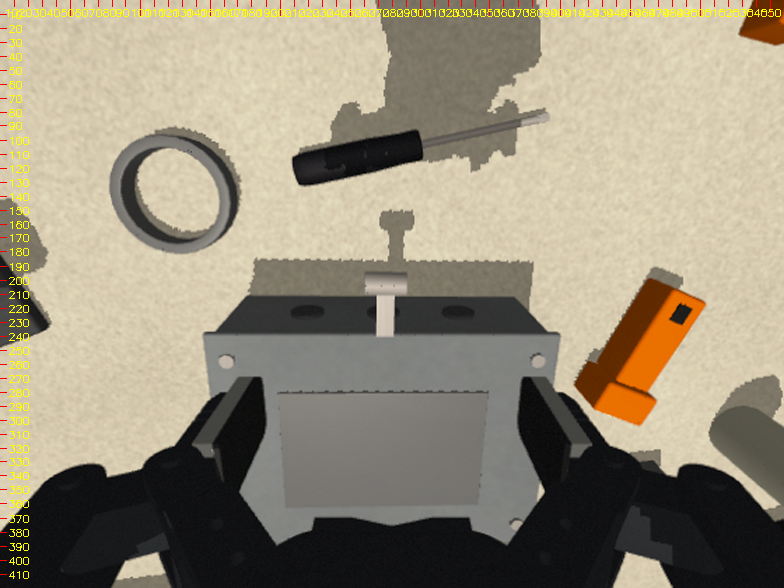

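Run:
```python
from fw import *
o,c=pickle.load(open("w8.pkl","rb"))
u=lambda a,b:np.array([a/1.4-.36,b/1.4-.36])
# frame: hinge-projected origin: enclosure origin; z=0 bench
P=[((-.096,.123,.096),(559,333)),((-.096,-.123,.096),(204,333)),((-.130,.014,.1),(407,281)),((-.130,-.014,.1),(365,281))]
v=[(c,o,l,u(*q)) for l,q in P]
fitw(v,[.57,.003,-.16,0.]); p=fitw(v,[.57,.003,-.16],0.)
b=onz(c,[u(386,282)],.100,o)[0];print("bar",b)
ct=pickle.load(open("w8.pkl","rb"))
T=camera("top");print(tri([(c,u(386,282),o),(T,np.array([259.2-.5,234-.5]),None)]))
plan([b[0],b[1],.083],p[2]+np.pi/2)
```

```text
[ 0.573   0.0055 -0.1796 -0.0045] [[0.3, -2.2], [-0.1, -3.3], [0.0, 2.1], [-0.2, 1.9]]
[ 0.5722  0.0062 -0.1746] [[2.5, -1.8], [-1.8, -1.8], [0.4, 2.6], [-0.4, 2.4]]
bar [0.44249647 0.02902323 0.1       ]
(array([0.44630145, 0.02760771, 0.08673642]), [[-1.2, 0.0], [-0.4, -0.1]])
t 14.7 p [0.441  0.0276 0.2389] jawyaw 1.413 x [ 0.012  0.038 -0.999] F [-0.  -0.1  0. ] w 1.004 q [-0.84 -0.15  0.65  1.95  0.06  1.29  1.2 ]
tool shift [ 0.1558 -0.0004 -0.0045]
tool-x turn 0.017
```

Emit:
play_rows(increments="0.03 0 -0.001 0.015;0.03 0 -0.001 0;0.03 0 -0.001 0;0.01 0 0 0;0 0 0 0")

```text
clock: 15.2
position: [0.4454, 0.0309, 0.1412]
ee_rot: [-0.449, 0.525, 0.462, 0.556]
ft_force: [-0.1, -0.4, 0.6]
grip_width: 0.998
```

Run:
```python
from h import *
import pickle
plan([.443,.0285,.083],1.398)
o,c=look("w9.png"); pickle.dump((o,c),open("w9.pkl","wb"))
```

```text
t 15.2 p [0.4454 0.0309 0.1412] jawyaw 1.401 x [ 0.021  0.042 -0.999] F [-0.1 -0.4  0.6] w 0.998 q [-0.84 -0.03  0.7   2.08 -0.02  1.06  1.27]
tool shift [ 0.058   0.0027 -0.0054]
tool-x turn 0.003
t 15.2 p [0.4454 0.0309 0.1412] jawyaw 1.401 x [ 0.021  0.042 -0.999] F [-0.1 -0.4  0.6] w 0.998 q [-0.84 -0.03  0.7   2.08 -0.02  1.06  1.27]
```

View pics/w9.png

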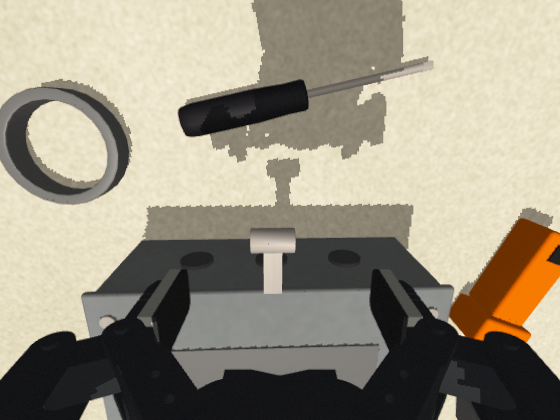

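Run:
```python
from fw import *
o,c=pickle.load(open("w9.pkl","rb"));o8,c8=pickle.load(open("w8.pkl","rb"))
print(onz(c,[(272.5,241)],.1,o), tri([(c,np.array([272.5,240.]),o),(c8,np.array([275.4,201.8]),o8)]))
plan([.443,.0285,.083],1.398)
```

```text
[[0.44322745 0.02872894 0.1       ]] (array([0.44432055, 0.02874935, 0.09615529]), [[0.2, 0.0], [-0.1, -0.0]])
t 15.25 p [0.4457 0.0309 0.1419] jawyaw 1.401 x [ 0.022  0.042 -0.999] F [-0.2  0.2  0.1] w 1.001 q [-0.84 -0.03  0.7   2.08 -0.02  1.06  1.27]
tool shift [ 0.0586  0.0031 -0.0055]
tool-x turn 0.003
```

Emit:
play_rows(increments="0.02 0.003 -0.005 0;0.02 0 0 0;0.012 0 0 0;0 0 0 0")

```text
clock: 15.65
position: [0.4476, 0.0304, 0.0944]
ee_rot: [-0.45, 0.521, 0.461, 0.559]
ft_force: [0.4, -0.4, 0.4]
grip_width: 1.005
```

Run:
```python
from h import *
plan([.4435,.029,.083],1.398)
```

```text
t 15.65 p [0.4476 0.0304 0.0944] jawyaw 1.402 x [ 0.03   0.046 -0.998] F [ 0.4 -0.4  0.4] w 1.005 q [-0.83  0.06  0.72  2.13 -0.1   0.93  1.35]
tool shift [ 0.0112  0.0041 -0.0027]
tool-x turn 0.004
```

Emit:
play_rows(increments="0.010 0.004 -0.0027 0.004;0 0 0 0")

```text
clock: 15.85
position: [0.4444, 0.0291, 0.0852]
ee_rot: [-0.449, 0.522, 0.46, 0.561]
ft_force: [0.1, 0.1, -0.2]
grip_width: 0.999
```

Emit:
play_rows(increments="0.002 0.001 0 0;0 0 0 0;0 0 0 0;0 0 0 0;0 0 0 0;0 0 0 0;0 0 0 0", hand=1, squeeze=60)

```text
clock: 16.55
position: [0.4442, 0.0292, 0.0847]
ee_rot: [-0.449, 0.521, 0.46, 0.561]
ft_force: [-2.0, -0.9, -0.2]
grip_width: 0.311
```

Run:
```python
from h import *
look("w10.png")
```

```text
t 16.55 p [0.4442 0.0292 0.0847] jawyaw 1.398 x [ 0.034  0.048 -0.998] F [-2.  -0.9 -0.2] w 0.311 q [-0.83  0.06  0.72  2.15 -0.11  0.91  1.35]
```

View pics/w10.png

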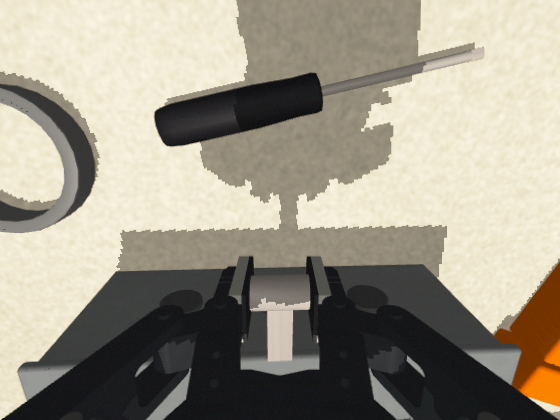

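Pinched on the bar ends: the opening is 26 mm, with the bar between the pads at (280,290). Start the arc.

Emit:
play_rows(increments="-0.0153 -0.0013 0.0008 0;-0.0153 -0.0023 0.0008 0;-0.0151 -0.0034 0.0008 0;-0.0149 -0.0044 0.0008 0;-0.0145 -0.0054 0.0008 0")

```text
clock: 17.1
position: [0.4585, 0.0265, 0.16]
ee_rot: [-0.45, 0.522, 0.459, 0.56]
ft_force: [6.2, -0.4, -8.0]
grip_width: 0.31
```

```bash
cat >> h.py <<'E'
P0=np.array([.4442,.0292,.0847]);X0=np.array([.034,.048,-.998]);HD=np.array([np.cos(-.172),np.sin(-.172),0]);G0=P0-.011*X0
# hinge estimate from pull-shut pose
HG=G0+.22*np.cos(.018)*HD; HG[2]=G0[2]-.004
def arc(th,n=None):
    o,M=st(); g=o["position"]-.011*M[:,0]; r=g-HG; h=-(r@HD); lat=r@np.array([-HD[1],HD[0],0])
    print("radius",round(np.hypot(h,r[2]),4),"theta deg",round(np.degrees(np.arctan2(r[2],h)-.018),2),"lat",round(lat,4))
    cur=np.arctan2(r[2],h)-.018
    if n:
        pg=g
        for t in np.linspace(cur,th,n+1)[1:]:
            G=HG-HD*.22*np.cos(t+.018)+np.array([0,0,.22*np.sin(t+.018)])
            print(np.round(M.T@(G-pg),4)); pg=G
E
python3 -c "
from h import *
arc(np.radians(45),6)"
```

```text
t 17.1 p [0.4585 0.0265 0.16  ] jawyaw 1.398 x [ 0.033  0.045 -0.998] F [ 6.2 -0.4 -8. ] w 0.31 q [-0.84 -0.03  0.71  2.04 -0.02  1.09  1.28]
radius 0.2202 theta deg 20.07 lat -0.0002
[-0.0144 -0.0068  0.0009]
[-0.014  -0.0077  0.0007]
[-0.0134 -0.0087  0.0007]
[-0.0127 -0.0096  0.0007]
[-0.012  -0.0105  0.0006]
[-0.0112 -0.0113  0.0006]
```

Emit:
play_rows(increments="-0.0144 -0.0068 0.0009 0;-0.014 -0.0077 0.0007 0;-0.0134 -0.0087 0.0007 0;-0.0127 -0.0096 0.0007 0;-0.012 -0.0105 0.0006 0;-0.0112 -0.0113 0.0006 0")

```text
clock: 17.7
position: [0.5081, 0.0176, 0.2374]
ee_rot: [-0.449, 0.525, 0.461, 0.557]
ft_force: [0.5, -0.5, -8.9]
grip_width: 0.31
```

```bash
python3 -c "
from h import *
arc(np.radians(60.5),4)
look('w11.png')
crop(camera('scene')['img'],180,110,340,310,3,'s11.png')"
```

```text
t 17.7 p [0.5081 0.0176 0.2374] jawyaw 1.399 x [ 0.024  0.043 -0.999] F [ 0.5 -0.5 -8.9] w 0.31 q [-0.82  0.04  0.75  1.82 -0.07  1.27  1.35]
radius 0.2204 theta deg 44.28 lat -0.0004
[-0.0101 -0.0119  0.0009]
[-0.0095 -0.0123  0.0004]
[-0.0086 -0.013   0.0004]
[-0.0077 -0.0135  0.0004]
t 17.7 p [0.5081 0.0176 0.2374] jawyaw 1.399 x [ 0.024  0.043 -0.999] F [ 0.5 -0.5 -8.9] w 0.31 q [-0.82  0.04  0.75  1.82 -0.07  1.27  1.35]
```

View pics/s11.png

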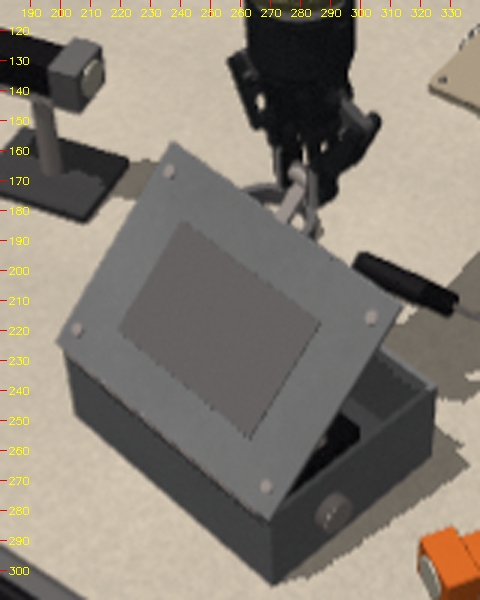

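The lid follows, with the pull held at scene (280,172). Continue to 60 degrees.

Emit:
play_rows(increments="-0.0101 -0.0119 0.0009 0;-0.0095 -0.0123 0.0004 0;-0.0086 -0.013 0.0004 0;-0.0077 -0.0135 0.0004 0")

```text
clock: 18.2
position: [0.5518, 0.0098, 0.2702]
ee_rot: [-0.445, 0.529, 0.465, 0.553]
ft_force: [-4.6, -1.6, -2.5]
grip_width: 0.31
```

Emit:
play_rows(increments="0 0 0 0;0 0 0 0;0 0 0 0")

```text
clock: 18.5
position: [0.5492, 0.0103, 0.2684]
ee_rot: [-0.443, 0.531, 0.466, 0.552]
ft_force: [-5.9, 0.2, 1.5]
grip_width: 0.308
```

```bash
python3 -c "
from h import *
arc(np.radians(60),1)
o,c=look('w12.png')
c=camera('scene');cv2.imwrite('pics/s12.png',cv2.resize(c['img'],(784,588)))
arc(0)"
```

```text
t 18.5 p [0.5492 0.0103 0.2684] jawyaw 1.397 x [ 0.002  0.044 -0.999] F [-5.9  0.2  1.5] w 0.308 q [-0.76  0.17  0.78  1.66 -0.16  1.36  1.44]
radius 0.219 theta deg 57.94 lat -0.0006
[-0.0048 -0.0063  0.0008]
t 18.5 p [0.5492 0.0103 0.2684] jawyaw 1.397 x [ 0.002  0.044 -0.999] F [-5.9  0.2  1.5] w 0.308 q [-0.76  0.17  0.78  1.66 -0.16  1.36  1.44]
t 18.6 p [0.5491 0.0103 0.2683] jawyaw 1.397 x [ 0.002  0.044 -0.999] F [-5.5  0.2  1.5] w 0.309 q [-0.76  0.17  0.78  1.66 -0.16  1.36  1.44]
radius 0.219 theta deg 57.89 lat -0.0006
```

View pics/s12.png

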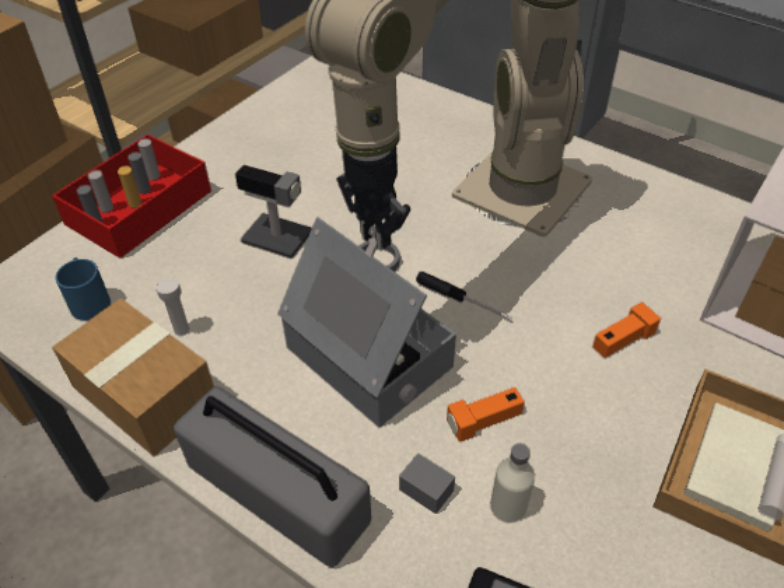

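View pics/w12.png

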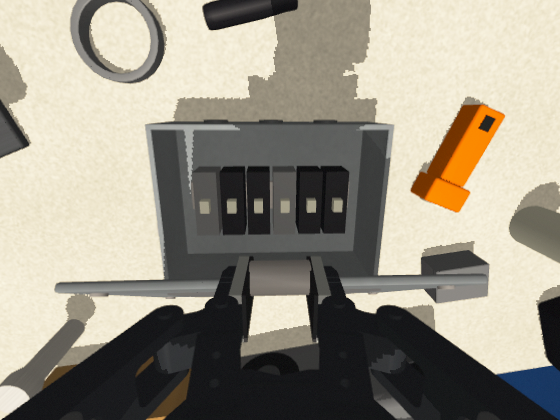

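Emit:
play_rows(increments="-0.006 -0.0065 0.0008 0")

```text
clock: 18.7
position: [0.5544, 0.0094, 0.272]
ee_rot: [-0.443, 0.532, 0.466, 0.551]
ft_force: [13.1, -4.6, -30.6]
grip_width: 0.309
```

```bash
python3 -c "
from h import *
arc(0)
for i in range(8): camera('top')
arc(0)
for i in range(8): c=camera('scene')
crop(c['img'],180,110,340,310,3,'s13.png')
arc(0)"
```

```text
t 18.7 p [0.5544 0.0094 0.272 ] jawyaw 1.397 x [ 0.     0.043 -0.999] F [ 13.1  -4.6 -30.6] w 0.309 q [-0.75  0.18  0.78  1.64 -0.17  1.38  1.45]
radius 0.2195 theta deg 59.61 lat -0.0005
t 19.1 p [0.5549 0.0093 0.2722] jawyaw 1.397 x [ 0.     0.042 -0.999] F [  6.4  -2.9 -19.9] w 0.307 q [-0.75  0.19  0.78  1.64 -0.18  1.38  1.45]
radius 0.2194 theta deg 59.75 lat -0.0006
t 19.5 p [0.5549 0.0092 0.2722] jawyaw 1.396 x [ 0.     0.042 -0.999] F [  5.   -2.6 -18.3] w 0.31 q [-0.75  0.19  0.78  1.64 -0.18  1.38  1.45]
radius 0.2194 theta deg 59.75 lat -0.0006
```

View pics/s13.png

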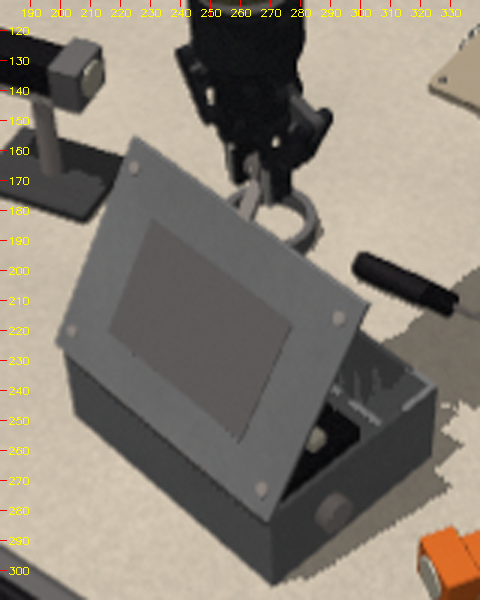

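```bash
python3 -c "
from h import *
c=camera('scene');L=np.array([-HD[1],HD[0],0])
b=np.array([.571,.0062,.09])+.09*HD
for d in (54,57,60,63,66):
    t=np.radians(d); e=-HD*np.cos(t)+np.array([0,0,np.sin(t)]);n=HD*np.sin(t)+np.array([0,0,np.cos(t)])
    P=[b+e*.186+n*.006+s*.123*L for s in(-1,1)]
    print(d,proj(c,np.array(P)).round(1).tolist())
arc(0)"
```

```text
54 [[228.2, 153.7], [306.8, 209.2]]
57 [[225.2, 153.7], [304.2, 209.6]]
60 [[222.2, 153.8], [301.3, 210.1]]
63 [[219.1, 154.1], [298.4, 210.8]]
66 [[215.9, 154.7], [295.3, 211.8]]
t 19.55 p [0.5549 0.0093 0.2722] jawyaw 1.396 x [ 0.     0.042 -0.999] F [  5.3  -1.5 -19.4] w 0.307 q [-0.75  0.19  0.78  1.64 -0.18  1.38  1.45]
radius 0.2194 theta deg 59.75 lat -0.0006
```

```bash
python3 -c "
from workcell import workorder
print(workorder.hand_in())
from h import *
arc(0)"
```

```text
the job is handed in; nothing more can be done
None
the job is handed in; nothing more can be done
```

The lamp is on the stand and released, and the lid is held open at about 60 degrees. I handed the job in at about 19.6 s of the 69 s allowed.

- **Lamp:** A wrist-camera fit after release put it about 1 mm off the stand's centre and about 0.003 rad off square. It sits flat with the lens towards the enclosure, and it was still in place in the last scene pictures.
- **Lid:** It is pinched on the pull's two flat ends and was steady at 59.75 degrees for the last 0.8 s or so. A separate check from the lid's corners in the scene camera gave about 58–59 degrees, so the two differ by 1–2 degrees. Both are inside the 5 degree limit.
- **Forces:** Setting the lamp down briefly pushed the wrist force to about 80 N before I eased off and released. While the lid is held the gripper sees about 19 N.
- **Other objects:** The bystanders and the orange look-alikes look unmoved in the last pictures. I judged that by eye and did not measure it.

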